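Clear the base plate and wedge the bearing block up

ROBOT

A 6-joint arm with a two-finger parallel gripper is mounted at the origin on a cart in front of the work surface, level with it; the furniture and walls round the work are solid. World frame = base frame: x ahead of the robot, y to its left, z up, the work surface at z = 0. Lengths are in m, angles in rad, forces in N, time in s.
With the tool pointing down it reaches from about 0.35 to 0.775 m from the base axis. Payload 5.5 kg.
Tool frame: the origin (TCP) lies between the finger pads; the fingertips stand 11 mm ahead of it and the grasp point (between the pads) lies 8 mm behind it (tips_ahead is the distance from the TCP to the fingertips, in m); z points along the fingers, y is the line along which they close (so a half turn about z gives the same grasp; the last joint's range is limited). The gripper opens to 85 mm and grips with 20 to 120 N. Pads are 22 mm wide; open, the fingers measure 114 mm over their backs; the gripper's body (76 mm by 85 mm) begins 54 mm behind the grasp point. The pads swing forward as they close: fully open they stand 13 mm farther back than shut.
Start: joints at [-1.262, 0.313, 0.046, 1.304, 0, 1.431], TCP at [0.249, -0.518, 0.214] pointing down, gripper open.
Joint ranges: [-2.76, 2.76], [-0.86, 1.69], [-1.03, 1.26], [-2.2, 2.34], [-1.47, 1.5], [-3.14, 3.14]. Speed limits (rad/s): [2.57, 2.57, 3.14, 3.14, 3.14, 3.14].

INTERFACE

Orientations are given as a unit quaternion [w, x, y, z].
In Python, from workcell import * gives the robot as it stands. The module is installed in compiled form; this text tells all that it offers.
- The arm moves only by the tool jog_arm, never from a script. Its argument "moves" is a list of rows, each an object with "fingers": the closure, from 0 (fully open) to 1 (shut); "slide": the shift along the tool's x, y, z in mm, a list of three; "angular": the turn, a rotation vector about the tool's x, y, z in degrees, a list of three. A call has 1 to 10 rows; each row is the pose to reach, as a shift and turn from the pose commanded when the call began, along the tool's axes at that moment; what a row does not reach only later rows make up. A row lasts 1/12 s, in which the tool goes at most 41.7 mm and 7.16 degrees, less where a joint would pass 70% of its speed; a pose out of reach is approached as far as the arm can. A call with a gripper value outside its range is refused whole. The fingers move at their own pace and stop on an object; "squeeze" is the grip in N (left out, the last holds). Time passes only in rows, so rows that repeat a pose let the fingers close. It gives the time, the measured TCP pose, the force, the opening and the grip force at its end, in the units of the state.
- get_state(): the state, without advancing time (a new reading comes with each control period).
- read_camera(name): name is "side" or "top"; returns a dict with "color" (400x640x3 uint8, red, green, blue), "fovy" (degrees; the focal length in pixels is half the picture's height over the tangent of half this angle, whatever the lens; pixels are square), "cx", "cy" (the principal point, pixels), "D" ([k1, k2, p1, p2, k3] as OpenCV has them; the pictures are not rectified), "world_from_camera" (4x4, takes a point from camera to world coordinates). Camera axes: x right, y down, z forward; pixel columns grow to the right and rows downward; lengths in m; the calibration is good to about 2 mm. A picture is of the moment at which its call begins. There is no depth.
- hand_in(): hands the job in; it is judged then, once.
Trained networks look in a picture, given as the dict that the camera call returned (one of the last four; its "shot" number tells which), for a name from the list of things; names that differ only in an ending like _2 or _b are one class to them, and where a whole thing is asked for, a point or a joint stands for the part that bears it (a point fixed in the world has none). Each returns a list of dicts, best first, with "p" (0 to 1); they miss things now and then, are a little off and sometimes report something else, mostly with a low value. They report only what shows in the picture. A call takes as long as a camera call. They do not tell look-alikes from the thing itself.
- look_for(target, picture): "point" ([column, row] in pixels, amid what is visible of it).
- tip_of(target, picture): "point" ([column, row] in pixels: a listed point, or the origin of a listed thing).
The state is a dict: "clock": time; "joint_pos": joint angles; "qvel": joint speeds; "tau": joint torques, N m; "tcp_pos": TCP position; "orientation": TCP orientation; "wrist_force": force on the tool from outside, world axes, zero at the start; "ft_torque": the same for the moment, N m; "finger_gap": finger opening in m; "grip_force": force on a finger pad.
Only numpy, scipy, OpenCV 4.12 (cv2) and the standard library are available. Lean on these libraries where they do the work, as an engineer would, in place of code of your own. Each camera call takes 0.05 s, during which the arm holds its last target. There are 200 camera calls.

TASK

Pick up the grey scraper block and sweep the three metal offcuts off the base plate with it (not with the fingers), then set the scraper down on the bench beside or in front of the plate. Then grip the steel wedge by its post and push it, thin end first and flat on the plate, under the front lip of the bearing block until the block just lifts, about 3 mm clear of its base and never as much as 8 mm. Finish while still gripping the wedge there, with the block carried by the wedge alone, and leave the other things on the bench where they are.

Things in the scene. Friction and masses are not known exactly. Their poses are not given: they have to be found in the camera images.
- base_plate: fixed dark steel plate, 200 (x) x 110 (y) x 12 mm, top 12 mm above the bench; origin: centre of its underside. Its x points from the bare runway at its near end (x -100 to +10 mm) to the bearing block (x +10 to +92 mm, 60 mm tall above the plate); two dowels stand 52 mm above the plate at y = +-38 mm
- lip (a point): middle of the lowest edge of the bearing block's rounded front lip (radius 4 mm), above base plate x = +14 mm, y = 0; block seated, it is 8 mm above the plate top; it rises with the block. The mouth below it is 8 mm high and 64 mm wide (between the block's feet) and runs under the whole block
- bearing_block (a joint): lift of the aluminium bearing block off the base plate in m: 0 = seated, positive = raised. It weighs 0.35 to 0.7 kg, moves only straight up and down on its dowels and sinks back by its weight
- wedge_grip (a point): steel wedge, 0.23 kg, standing upright on the bench: middle of its upright post, 30 mm above the underside. The post, 28 x 28 mm and 45 mm high, is the thick end; the wedge is 28 mm wide (y) all along and 108 mm long; the nose points along its own +x, 94 mm ahead of this point. z is up
- wedge_nose (a point): middle of the lower edge of the wedge's nose. The top ramps from 2 mm thick here to 22 mm at the post over 80 mm (1 in 4). Flat on the plate, it starts to lift the block when the nose is 24 mm past the lip, then 1 mm for every 4 mm of push; the push takes up to about 15 N
- scraper_grip (a point): grey plastic scraper block, 0.12 kg, standing blade down on the bench: middle of its grip, 40 mm above the underside. The blade is 92 (own x) x 20 (y) x 22 mm high; the grip above its middle is 44 (x) x 20 (y) mm and reaches 58 mm above the underside. It sweeps with its long sides, along its own y
- offcut_a_mid (a point): loose aluminium offcut of angle section, 14 x 10 x 9 mm, lying on the runway of the base plate; the point is at its centre
- offcut_b_mid (a point): loose aluminium offcut of angle section, 14 x 10 x 9 mm, lying on the runway of the base plate; the point is at its centre
- offcut_c_mid (a point): loose aluminium offcut of angle section, 14 x 10 x 9 mm, lying on the runway of the base plate; the point is at its centre
- flush_cutters: bystander: flush cutters lying at the near left; leave it where it is
- tweezers_a: bystander: tweezers lying at the left; leave it where it is
- toroid_0: bystander: toroid choke at the far left; leave it where it is
- screwdriver: bystander: screwdriver lying in front of the fixture near the bench edge; leave it where it is
- bobbin_left: bystander: wire bobbin standing left of the bearing block, 22 mm high; leave it where it is
- bobbin_right: bystander: wire bobbin standing right of the bearing block, 22 mm high; leave it where it is
- pen: bystander: pen lying at the near right; leave it where it is
There are look-alikes about, which are no part of the job. Leave any yellow look-alike of the part that bears wedge_grip alone.

How it is judged:
On the way, in this order (a step that is already met when the one before it is completed fails the run):
1. all offcuts are off the base plate while the scraper is held ((y of offcut_a_mid in the frame of base_plate above 0.06 m or y of offcut_a_mid in the frame of base_plate below -0.06 m or x of offcut_a_mid in the frame of base_plate below -0.105 m or height (world z) of offcut_a_mid below 0.0115 m) and (y of offcut_b_mid in the frame of base_plate above 0.06 m or y of offcut_b_mid in the frame of base_plate below -0.06 m or x of offcut_b_mid in the frame of base_plate below -0.105 m or height (world z) of offcut_b_mid below 0.0115 m) and (y of offcut_c_mid in the frame of base_plate above 0.06 m or y of offcut_c_mid in the frame of base_plate below -0.06 m or x of offcut_c_mid in the frame of base_plate below -0.105 m or height (world z) of offcut_c_mid below 0.0115 m) and contact force between the fingers and scraper above 1 N), for 0.1 s.
2. the scraper stands or lies on the bench off the plate, let go (contact force between the fingers and scraper below 0.1 N and height (world z) of scraper_grip below 0.047 m and (y of scraper_grip in the frame of base_plate above 0.062 m or y of scraper_grip in the frame of base_plate below -0.062 m or x of scraper_grip in the frame of base_plate below -0.107 m)), for 0.1 s.
3. the held wedge has begun to lift the block (value of joint bearing_block above 0.001 m and contact force between wedge and bearing_block above 1 N and contact force between the fingers and wedge above 5 N), for 0.1 s.
At the end, for the whole second after the job is handed in: the block is 1.5 to 5 mm up, carried by the wedge alone (robot not touching it); the wedge is gripped, at rest, nose first under the lip, flat on the plate (nose within 5 mm of it, tilt under 0.1 rad); offcuts off the plate; scraper on the bench, off the plate (value of joint bearing_block between 0.0015 and 0.005 m and contact force between wedge and bearing_block above 1.5 N and contact force between each of the arm, the fingers and bearing_block below 0.3 N and contact force between the fingers and wedge above 5 N and angle between wedge_grip's own z axis and vertical below 0.1 rad and z of wedge_nose in the frame of base_plate below 0.017 m and x of wedge_nose in the frame of lip above 0.02 m and linear speed of wedge below 0.01 m/s and height (world z) of scraper_grip below 0.047 m and (y of scraper_grip in the frame of base_plate above 0.062 m or y of scraper_grip in the frame of base_plate below -0.062 m or x of scraper_grip in the frame of base_plate below -0.107 m) and (y of offcut_a_mid in the frame of base_plate above 0.06 m or y of offcut_a_mid in the frame of base_plate below -0.06 m or x of offcut_a_mid in the frame of base_plate below -0.105 m or height (world z) of offcut_a_mid below 0.0115 m) and (y of offcut_b_mid in the frame of base_plate above 0.06 m or y of offcut_b_mid in the frame of base_plate below -0.06 m or x of offcut_b_mid in the frame of base_plate below -0.105 m or height (world z) of offcut_b_mid below 0.0115 m) and (y of offcut_c_mid in the frame of base_plate above 0.06 m or y of offcut_c_mid in the frame of base_plate below -0.06 m or x of offcut_c_mid in the frame of base_plate below -0.105 m or height (world z) of offcut_c_mid below 0.0115 m)); the arm keeps its last pose, push and grip.
It fails at once if an offcut is touched with the fingers (contact force between the fingers and offcut_a above 1 N or contact force between the fingers and offcut_b above 1 N or contact force between the fingers and offcut_c above 1 N).
It fails at once if the block is lifted 8 mm or more (value of joint bearing_block above 0.008 m).
It fails at once if the robot itself pushes or lifts the block (contact force between any of the fingers, the arm and bearing_block above 3 N).
It fails at once if a bystander is shifted by more than 30 mm (distance of any of flush_cutters, tweezers_a, toroid_0, screwdriver, bobbin_left, bobbin_right, pen from where it was at the start of the episode above 0.03 m).
It also fails if it takes over 72 s, if anything falls off the work surface, if the arm or the gripper's body presses on something with over 40 N, if the wrist force passes 120 N, or if a joint passes its speed limit or range.

## Working session

There is one attempt and no reset: what is moved stays moved. The work goes in short steps, Python scripts to look and compute and a tool call to move; the robot and the scene stay as the last step left them, time stands still between calls to the robot, and variables do not carry over. Pictures are saved under pics/ and viewed, at most 10 in all, crops included, and the job is handed in when it is done.

Besides the shell and the picture viewer there is one more tool, called after "Call:" by a JSON object that holds its "op" and its "data". jog_arm: Moves the arm, as the interface text tells. Its arguments: {"type":"object","properties":{"moves":{"type":"array","items":{"type":"object","properties":{"fingers":{"type":"number"},"slide":{"type":"array","items":{"type":"number"}},"angular":{"type":"array","items":{"type":"number"}}}}},"squeeze":{"type":"number"}},"required":["moves"]}

```bash
mkdir -p pics; cat > h.py <<'E'
from workcell import *
import numpy as np, cv2
def K(d):
    f=200/np.tan(np.radians(d["fovy"])/2); return np.array([[f,0,d["cx"]],[0,f,d["cy"]],[0,0,1.]])
def w(d,p,z):
    u=cv2.undistortPoints(np.array([[p]],float),K(d),np.array(d["D"],float))[0,0]
    T=np.array(d["world_from_camera"]); r=T[:3,:3]@[u[0],u[1],1]; return T[:3,3]+r*(z-T[2,3])/r[2]
def px(d,P):
    T=np.linalg.inv(np.array(d["world_from_camera"])); 
    return cv2.projectPoints(np.array([P],float),cv2.Rodrigues(T[:3,:3])[0],T[:3,3],K(d),np.array(d["D"],float))[0][0,0]
def two(a,pa,b,pb):
    A=[];B=[]
    for d,p in((a,pa),(b,pb)):
        q0=w(d,p,0);q1=w(d,p,.1);v=(q1-q0)/np.linalg.norm(q1-q0);M=np.eye(3)-np.outer(v,v);A.append(M);B.append(M@q0)
    return np.linalg.solve(sum(A),sum(B))
def save(d,n): cv2.imwrite("pics/"+n,np.ascontiguousarray(d["color"][:,:,::-1]))
E
cat > a.py <<'E'
from h import *
t=read_camera("top");s=read_camera("side");save(t,"top0.png");save(s,"side0.png")
Z=dict(base_plate=0,lip=.02,wedge_grip=.03,wedge_nose=0,scraper_grip=.04,offcut_a_mid=.0165)
for n,z in Z.items():
    for nm,d in(("top",t),("side",s)):
        for r in tip_of(n,d)[:5]:
            if r["p"]>.2: print(n,nm,round(r["p"],2),np.round(r["point"],1),np.round(w(d,r["point"],z),3))
print(np.round(np.array(t["world_from_camera"]),2),np.round(np.array(s["world_from_camera"]),2),get_state())
E
python3 a.py
```

```text
base_plate top 0.9 [371.3 197.3] [0.571 0.024 0.   ]
base_plate top 0.28 [376.7 189.9] [0.594 0.007 0.   ]
base_plate side 0.77 [341.8 245.3] [0.569 0.007 0.   ]
base_plate side 0.71 [380.8 206.1] [0.72  0.231 0.   ]
lip top 0.7 [378.2 191.9] [0.585 0.005 0.02 ]
lip side 0.59 [345.4 240.6] [0.58  0.006 0.02 ]
lip side 0.59 [325.8 196.2] [0.515 0.266 0.02 ]
wedge_grip top 0.88 [173.5 269. ] [0.353 0.615 0.03 ]
wedge_grip top 0.66 [290.3 217.6] [0.506 0.269 0.03 ]
wedge_grip side 0.8 [326.4 194.6] [0.517 0.261 0.03 ]
wedge_grip side 0.62 [294.4 150.2] [0.366 0.642 0.03 ]
wedge_nose top 0.72 [295.2 189.5] [0.596 0.257 0.   ]
wedge_nose top 0.69 [198.3 244.1] [0.429 0.551 0.   ]
wedge_nose side 0.71 [347.6 200.1] [0.598 0.27  0.   ]
wedge_nose side 0.56 [306.9 166.9] [0.429 0.535 0.   ]
scraper_grip top 0.81 [468.2 220. ] [ 0.497 -0.261  0.04 ]
scraper_grip top 0.33 [302.3 157. ] [0.688 0.234 0.04 ]
scraper_grip side 0.67 [287.6 196.4] [0.376 0.231 0.04 ]
[[-0.   -0.99  0.14  0.35]
 [-1.    0.   -0.    0.18]
 [ 0.   -0.14 -0.99  1.45]
 [ 0.    0.    0.    1.  ]] [[ 1.    0.01 -0.01  0.53]
 [ 0.01 -0.55  0.84 -0.88]
 [ 0.   -0.84 -0.55  0.76]
 [ 0.    0.    0.    1.  ]] {'clock': 0.7, 'joint_pos': array([-1.26159033e+00,  3.13135671e-01,  4.61072727e-02,  1.30364662e+00,
       -2.67312036e-05,  1.43122581e+00]), 'qvel': array([-7.73556017e-05, -1.08989282e-03, -5.90236088e-04, -1.08646486e-03,
        2.08007476e-03,  1.05423797e-03]), 'tau': array([ 8.62449542e-04, -4.80291975e+01,  2.98747373e+01, -2.31341346e-04,
       -1.77025304e-04, -1.78608040e-06]), 'tcp_pos': array([ 0.24947808, -0.51808733,  0.21356279]), 'orientation': array([ 6.15693285e-05,  9.74930408e-01,  2.22509992e-01, -8.17909240e-06]), 'wrist_force': array([0.21690329, 0.00486543, 0.11822881]), 'ft_torque': array([0.00422592, 0.00093474, 0.01726153]), 'grip_force': 0.0, 'finger_gap': 0.08523709374287576}
```

```bash
python3 - <<'E'
import cv2
t=cv2.imread("pics/top0.png");s=cv2.imread("pics/side0.png")
cv2.imwrite("pics/t1.png",cv2.resize(t[130:330,260:520],None,fx=3,fy=3,interpolation=2)[:, :800])
cv2.imwrite("pics/s1.png",cv2.resize(s[120:320,230:496],None,fx=3,fy=3,interpolation=2))
E
```

```text
(no output)
```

View pics/top0.png

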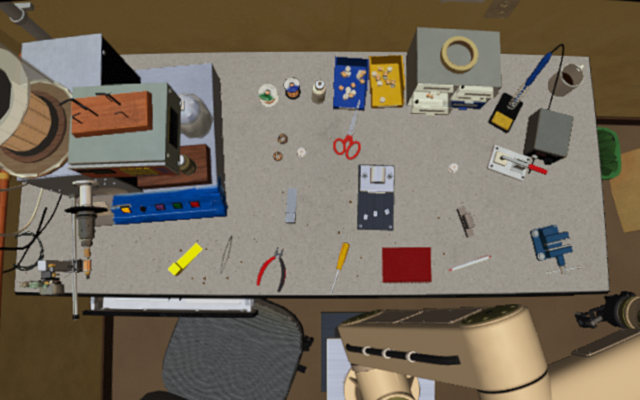

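View pics/t1.png

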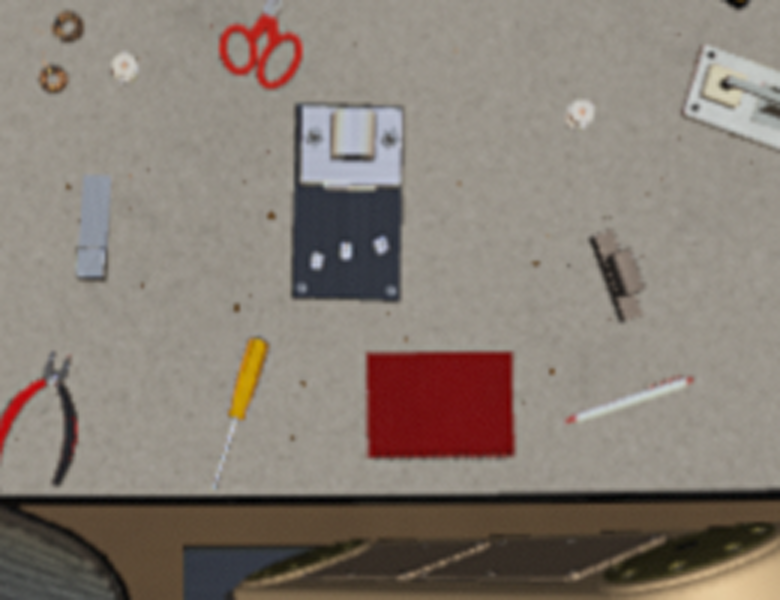

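View pics/s1.png

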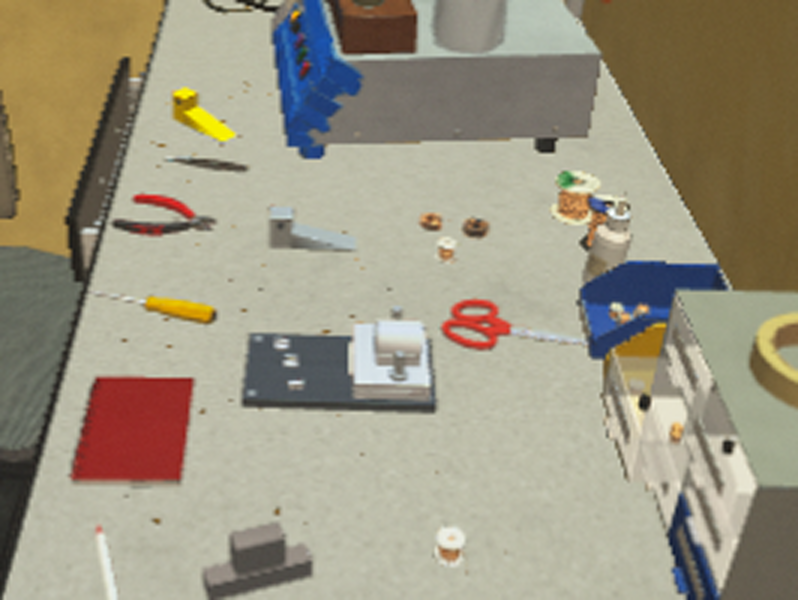

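```bash
python3 - <<'E'
from h import *
t=read_camera("top");s=read_camera("side")
c=lambda d,p,z:w(d,[p[0]/3+(260-.33 if d is t else 230-.33),p[1]/3+(130-.33 if d is t else 120-.33)],z)
print("plate")
for p in [(294,104),(404,107),(400,300),(291,298)]: print(np.round(c(t,p,.012),4))
for p in [(250,333),(243,403),(435,409)]: print("s",np.round(c(s,p,.012),4))
print("off")
for p in [(317,260),(346,250),(380,245)]: print(np.round(c(t,p,.0165),4))
for p in [(282,343),(291,360),(296,385)]: print("s",np.round(c(s,p,.0165),4))
print("scr top edge ends/grip corners/")
for p,z in [((603,233),.022),((634,314),.022),((628,270),.058)]: print(np.round(c(t,p,z),4))
for p,z in [((207,590),.0),((312,568),.0),((257,536),.058)]: print("s",np.round(c(s,p,z),4))
print("wedge")
for p,z in [((78,246),.045),((104,247),.045),((106,279),.0),((78,279),0),((83,177),.002),((109,177),.002)]: print(np.round(c(t,p,z),4))
for p,z in [((270,213),.045),((293,209),.045),((271,246),0),((290,250),0),((356,242),.0)]: print("s",np.round(c(s,p,z),4))
E
```

```text
plate
[0.6719 0.0654 0.012 ]
[ 0.6689 -0.0474  0.012 ]
[ 0.471 -0.039  0.012]
[0.4733 0.0707 0.012 ]
s [0.4747 0.0661 0.012 ]
s [ 0.4721 -0.0489  0.012 ]
s [ 0.6667 -0.0558  0.012 ]
off
[0.5111 0.0445 0.0165]
[0.5211 0.0152 0.0165]
[ 0.5261 -0.0192  0.0165]
s [0.5104 0.0432 0.0165]
s [0.5204 0.0145 0.0165]
s [ 0.5259 -0.0257  0.0165]
scr top edge ends/grip corners/
[ 0.5372 -0.2454  0.022 ]
[ 0.4552 -0.2739  0.022 ]
[ 0.4959 -0.2583  0.058 ]
s [ 0.451  -0.2729  0.    ]
s [ 0.5408 -0.2483  0.    ]
s [ 0.4943 -0.2641  0.058 ]
wedge
[0.5221 0.2821 0.045 ]
[0.5211 0.2565 0.045 ]
[0.4939 0.2569 0.    ]
[0.4939 0.2852 0.    ]
[0.5982 0.2809 0.002 ]
[0.5981 0.2543 0.002 ]
s [0.4923 0.2646 0.045 ]
s [0.5208 0.2744 0.045 ]
s [0.4934 0.2583 0.    ]
s [0.5174 0.2495 0.    ]
s [0.6009 0.2687 0.    ]
```

Call:
{"op": "jog_arm", "data": {"moves": [{"slide": [334,-125,94],"angular": [0,0,8]},{"slide": [334,-125,94],"angular": [0,0,8]},{"slide": [334,-125,94],"angular": [0,0,8]},{"slide": [334,-125,94],"angular": [0,0,8]},{"slide": [334,-125,94],"angular": [0,0,8]},{"slide": [334,-125,94],"angular": [0,0,8]},{"slide": [334,-125,94],"angular": [0,0,8]},{"slide": [334,-125,94],"angular": [0,0,8]},{"slide": [334,-125,94],"angular": [0,0,8]},{"slide": [334,-125,94],"angular": [0,0,8]}]}}

```text
schema error: expected keys fingers, slide, angular
```

Call:
{"op": "jog_arm", "data": {"moves": [{"slide": [0,0,0]},{"slide": [0,0,0]}]}}

```text
schema error: expected keys fingers, slide, angular
```

```bash
python3 - <<'E'
from h import *
s=read_camera("side");save(s,"s2.png");t=read_camera("top")
cv2.imwrite("pics/s2.png",cv2.resize(cv2.imread("pics/s2.png")[200:340,220:400],None,fx=4,fy=4,interpolation=2))
x=get_state();print(x["clock"],x["tcp_pos"],x["orientation"],x["wrist_force"])
for r in tip_of("scraper_grip",s)[:2]+tip_of("scraper_grip",t)[:2]: print(r)
E
```

```text
0.9 [ 0.24948112 -0.51809686  0.21353256] [ 4.37549337e-05  9.74927976e-01  2.22520652e-01 -6.67374471e-06] [-0.63269201  0.24981182  0.44152528]
{'point': [313.1, 304.6], 'p': 0.88}
{'point': [467.9, 220.0], 'p': 0.57}
```

View pics/s2.png

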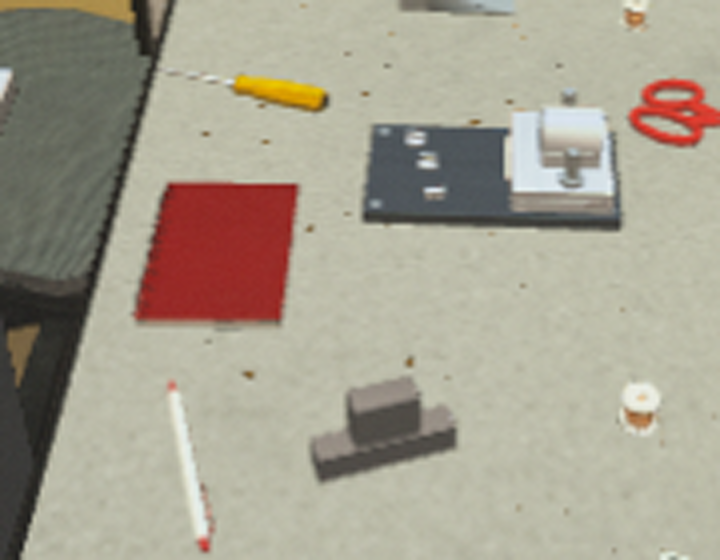

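Call:
{"op": "jog_arm", "data": {"moves": [{"fingers": 0,"slide": [334,-125,94],"angular": [0,0,8]},{"fingers": 0,"slide": [334,-125,94],"angular": [0,0,8]},{"fingers": 0,"slide": [334,-125,94],"angular": [0,0,8]},{"fingers": 0,"slide": [334,-125,94],"angular": [0,0,8]},{"fingers": 0,"slide": [334,-125,94],"angular": [0,0,8]},{"fingers": 0,"slide": [334,-125,94],"angular": [0,0,8]},{"fingers": 0,"slide": [334,-125,94],"angular": [0,0,8]},{"fingers": 0,"slide": [334,-125,94],"angular": [0,0,8]},{"fingers": 0,"slide": [334,-125,94],"angular": [0,0,8]},{"fingers": 0,"slide": [334,-125,94],"angular": [0,0,8]}]}}

```text
clock: 1.83
tcp_pos: [0.4987, -0.2552, 0.1176]
orientation: [-0.002, 0.988, 0.157, -0.0]
wrist_force: [0.1, -1.0, -0.0]
finger_gap: 0.0856
grip_force: 0.0
```

Call:
{"op": "jog_arm", "data": {"moves": [{"fingers": 0,"slide": [0,0,0],"angular": [0,0,0]},{"fingers": 0,"slide": [0,0,0],"angular": [0,0,0]}]}}

```text
clock: 2.0
tcp_pos: [0.4961, -0.2606, 0.1196]
orientation: [0.0, 0.988, 0.154, -0.0]
wrist_force: [-0.5, -0.2, 0.1]
finger_gap: 0.0854
grip_force: 0.0
```

```bash
cat >> h.py <<'E'
from scipy.spatial.transform import Rotation as R
def st():
    x=get_state();q=x["orientation"];M=R.from_quat([q[1],q[2],q[3],q[0]]).as_matrix()
    print("t",round(x["clock"],2),"tcp",np.round(x["tcp_pos"],4),"yaw",round(np.degrees(np.arctan2(M[1,0],M[0,0])),2),"tz",np.round(M[:,2],3),"F",np.round(x["wrist_force"],1),"gap",round(x["finger_gap"],4),"gf",round(x["grip_force"],1)); return x,M
def go(P,yaw):
    x,M=st();c=np.degrees(np.arctan2(M[1,0],M[0,0]));print("slide",np.round(M.T@(np.array(P)-x["tcp_pos"])*1000,1),"turn z",round(c-yaw,1))
E
python3 - <<'E'
from h import *
s=read_camera("side");t=read_camera("top");save(s,"s3.png")
c=lambda p,z:w(s,[p[0]/4+220-.375,p[1]/4+200-.375],z)
a=c((320,480),0);b=c((457,446),0);print(a,b,np.degrees(np.arctan2(*(b-a)[1::-1])))
a=c((348,392),.058);b=c((413,378),.058);print(a,b,np.degrees(np.arctan2(*(b-a)[1::-1])))
for d in(s,t): 
  for r in tip_of("scraper_grip",d)[:2]: print(r,w(d,r["point"],.04))
go([.496,-.260,.036],17)
E
```

```text
[ 0.45418005 -0.28311641  0.        ] [ 0.54128399 -0.2552452   0.        ] 17.743452181096792
[ 0.47244678 -0.26208093  0.058     ] [ 0.51279328 -0.25018684  0.058     ] 16.425442550855827
{'point': [315.1, 302.2], 'p': 0.58} [ 0.49328312 -0.26081402  0.04      ]
{'point': [469.3, 219.3], 'p': 0.45} [ 0.49886907 -0.26489382  0.04      ]
t 2.2 tcp [ 0.4957 -0.2619  0.12  ] yaw 17.59 tz [ 0.001 -0.001 -1.   ] F [-0.5  0.3 -0.1] gap 0.0853 gf 0.0
slide [ 0.9 -1.8 84. ] turn z 0.6
```

Call:
{"op": "jog_arm", "data": {"moves": [{"fingers": 0,"slide": [0,-2,40],"angular": [0,0,0.5]},{"fingers": 0,"slide": [0,-2,70],"angular": [0,0,0.5]},{"fingers": 0,"slide": [0,-2,84],"angular": [0,0,0.5]},{"fingers": 0,"slide": [0,-2,84],"angular": [0,0,0.5]},{"fingers": 1,"slide": [0,-2,84],"angular": [0,0,0.5]},{"fingers": 1,"slide": [0,-2,84],"angular": [0,0,0.5]},{"fingers": 1,"slide": [0,-2,84],"angular": [0,0,0.5]},{"fingers": 1,"slide": [0,-2,84],"angular": [0,0,0.5]},{"fingers": 1,"slide": [0,-2,84],"angular": [0,0,0.5]},{"fingers": 1,"slide": [0,-2,84],"angular": [0,0,0.5]}], "squeeze": 50}}

```text
clock: 3.03
tcp_pos: [0.4964, -0.2594, 0.0368]
orientation: [0.001, 0.989, 0.15, 0.001]
wrist_force: [-0.9, -0.1, 2.9]
finger_gap: 0.0176
grip_force: 48.7
```

Call:
{"op": "jog_arm", "data": {"moves": [{"fingers": 1,"slide": [0,0,0],"angular": [0,0,0]},{"fingers": 1,"slide": [0,0,0],"angular": [0,0,0]},{"fingers": 1,"slide": [0,0,0],"angular": [0,0,0]},{"fingers": 1,"slide": [0,0,0],"angular": [0,0,0]}]}}

```text
clock: 3.37
tcp_pos: [0.4964, -0.2594, 0.0368]
orientation: [0.001, 0.989, 0.15, 0.001]
wrist_force: [-0.9, -1.3, 6.3]
finger_gap: 0.0174
grip_force: 48.8
```

Call:
{"op": "jog_arm", "data": {"moves": [{"fingers": 1,"slide": [0,0,-40],"angular": [0,0,0]},{"fingers": 1,"slide": [0,0,-80],"angular": [0,0,0]},{"fingers": 1,"slide": [0,0,-83],"angular": [0,0,0]},{"fingers": 1,"slide": [0,0,-83],"angular": [0,0,0]}]}}

```text
clock: 3.7
tcp_pos: [0.4976, -0.26, 0.1217]
orientation: [0.002, 0.989, 0.15, 0.002]
wrist_force: [0.0, -0.3, -1.6]
finger_gap: 0.0177
grip_force: 49.4
```

```bash
python3 - <<'E'
from h import *
go([.520,.092,.12],-2)
E
```

```text
t 3.7 tcp [ 0.4976 -0.26    0.1217] yaw 17.23 tz [ 0.005 -0.004 -1.   ] F [ 0.  -0.3 -1.6] gap 0.0177 gf 49.4
slide [ 125.6 -329.6    0.4] turn z 19.2
```

Call:
{"op": "jog_arm", "data": {"moves": [{"fingers": 1,"slide": [14,-38,0],"angular": [0,0,3]},{"fingers": 1,"slide": [28,-75,0],"angular": [0,0,6]},{"fingers": 1,"slide": [42,-112,0],"angular": [0,0,9]},{"fingers": 1,"slide": [57,-149,0],"angular": [0,0,12]},{"fingers": 1,"slide": [71,-186,0],"angular": [0,0,15]},{"fingers": 1,"slide": [85,-223,0],"angular": [0,0,18]},{"fingers": 1,"slide": [99,-260,0],"angular": [0,0,19]},{"fingers": 1,"slide": [113,-297,0],"angular": [0,0,19]},{"fingers": 1,"slide": [126,-330,0],"angular": [0,0,19]},{"fingers": 1,"slide": [126,-330,0],"angular": [0,0,19]}]}}

```text
clock: 4.53
tcp_pos: [0.5168, 0.0828, 0.1168]
orientation: [-0.007, 1.0, -0.001, -0.001]
wrist_force: [-0.7, 0.3, -1.3]
finger_gap: 0.0177
grip_force: 49.5
```

Call:
{"op": "jog_arm", "data": {"moves": [{"fingers": 1,"slide": [0,0,0],"angular": [0,0,0]},{"fingers": 1,"slide": [0,0,0],"angular": [0,0,0]},{"fingers": 1,"slide": [0,0,0],"angular": [0,0,0]}]}}

```text
clock: 4.78
tcp_pos: [0.5176, 0.0777, 0.1177]
orientation: [-0.006, 1.0, -0.005, -0.001]
wrist_force: [-0.1, -0.3, -0.9]
finger_gap: 0.0177
grip_force: 49.5
```

```bash
python3 - <<'E'
from h import *
s=read_camera("side");save(s,"s4.png")
cv2.imwrite("pics/s4.png",cv2.resize(cv2.imread("pics/s4.png")[150:290,270:450],None,fx=4,fy=4,interpolation=2))
go([.520,.092,.049],-2)
E
```

```text
t 4.83 tcp [0.5178 0.0775 0.118 ] yaw -0.63 tz [-0.001  0.012 -1.   ] F [-0.4 -0.4 -1.7] gap 0.0177 gf 49.5
slide [  2.1 -13.7  69.1] turn z 1.4
```

View pics/s4.png

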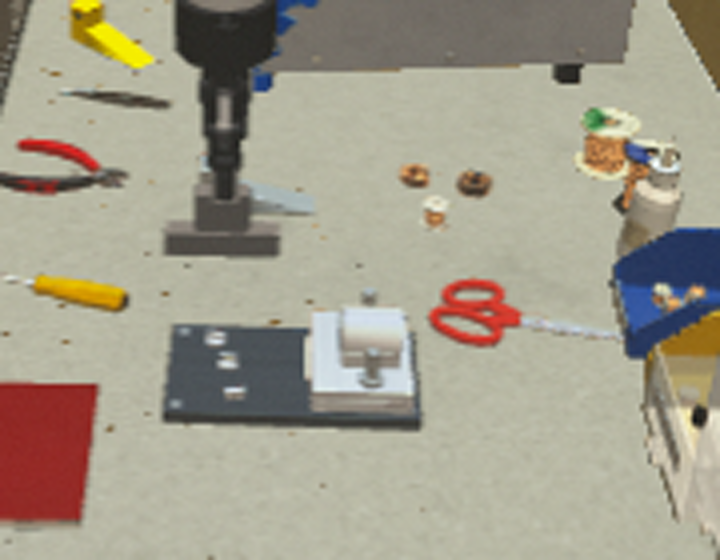

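Call:
{"op": "jog_arm", "data": {"moves": [{"fingers": 1,"slide": [2,-14,10],"angular": [-0.7,0,1.4]},{"fingers": 1,"slide": [2,-14,40],"angular": [-0.7,0,1.4]},{"fingers": 1,"slide": [2,-14,60],"angular": [-0.7,0,1.4]},{"fingers": 1,"slide": [2,-14,68],"angular": [-0.7,0,1.4]},{"fingers": 1,"slide": [2,-14,68],"angular": [-0.7,0,1.4]},{"fingers": 1,"slide": [2,-14,68],"angular": [-0.7,0,1.4]},{"fingers": 1,"slide": [2,-14,68],"angular": [-0.7,0,1.4]},{"fingers": 1,"slide": [2,-14,68],"angular": [-0.7,0,1.4]}]}}

```text
clock: 5.5
tcp_pos: [0.5205, 0.0777, 0.0511]
orientation: [-0.006, 1.0, -0.005, 0.0]
wrist_force: [0.1, -0.2, -1.7]
finger_gap: 0.0175
grip_force: 49.5
```

```bash
python3 - <<'E'
from h import *
go([.514,-.063,.0493],-2)
E
```

```text
t 5.5 tcp [0.5205 0.0777 0.0511] yaw -0.62 tz [ 0.001  0.012 -1.   ] F [ 0.1 -0.2 -1.7] gap 0.0175 gf 49.5
slide [-5.000e+00  1.408e+02  1.000e-01] turn z 1.4
```

```bash
python3 -c "
from h import *
print(np.round(get_state()['joint_pos'],3))"
```

```text
[-0.012  0.326 -0.355  0.889  0.012  3.141]
```

Call:
{"op": "jog_arm", "data": {"moves": [{"fingers": 1,"slide": [0,5,1],"angular": [0,0,0]},{"fingers": 1,"slide": [0,10,1],"angular": [0,0,0]},{"fingers": 1,"slide": [0,10,1],"angular": [0,0,0]},{"fingers": 1,"slide": [0,10,1],"angular": [0,0,0]}]}}

```text
clock: 5.83
tcp_pos: [0.52, 0.0676, 0.0496]
orientation: [-0.006, 1.0, -0.006, -0.0]
wrist_force: [-0.5, 0.1, -1.1]
finger_gap: 0.0176
grip_force: 49.5
```

```bash
python3 - <<'E'
from h import *
go([.514,-.063,.0493],-2)
E
```

```text
t 5.83 tcp [0.52   0.0676 0.0496] yaw -0.63 tz [-0.     0.012 -1.   ] F [-0.5  0.1 -1.1] gap 0.0176 gf 49.5
slide [ -4.5 130.7  -1.3] turn z 1.4
```

Call:
{"op": "jog_arm", "data": {"moves": [{"fingers": 1,"slide": [0,7,0],"angular": [0,0,0]},{"fingers": 1,"slide": [-0.5,14,-0.1],"angular": [0,0,0]},{"fingers": 1,"slide": [-0.7,21,-0.2],"angular": [0,0,0]},{"fingers": 1,"slide": [-1,28,-0.3],"angular": [0,0,0]},{"fingers": 1,"slide": [-1.2,35,-0.4],"angular": [0,0,0]},{"fingers": 1,"slide": [-1.5,42,-0.4],"angular": [0,0,0]},{"fingers": 1,"slide": [-1.7,49,-0.5],"angular": [0,0,0]},{"fingers": 1,"slide": [-2,56,-0.6],"angular": [0,0,0]},{"fingers": 1,"slide": [-2.2,63,-0.7],"angular": [0,0,0]},{"fingers": 1,"slide": [-2.4,70,-0.8],"angular": [0,0,0]}]}}

```text
clock: 6.67
tcp_pos: [0.5168, -0.0027, 0.0495]
orientation: [-0.006, 1.0, -0.005, -0.0]
wrist_force: [0.3, 1.0, -1.1]
finger_gap: 0.0177
grip_force: 49.5
```

```bash
python3 - <<'E'
from h import *
s=read_camera("side");save(s,"s5.png")
cv2.imwrite("pics/s5.png",cv2.resize(cv2.imread("pics/s5.png")[180:280,270:400],None,fx=5,fy=5,interpolation=2))
go([.514,-.066,.0493],-2)
E
```

```text
t 6.72 tcp [ 0.5169 -0.0037  0.0495] yaw -0.65 tz [-0.     0.011 -1.   ] F [ 0.8 -0.7 -1. ] gap 0.0177 gf 49.5
slide [-2.2 62.3 -0.5] turn z 1.4
```

View pics/s5.png

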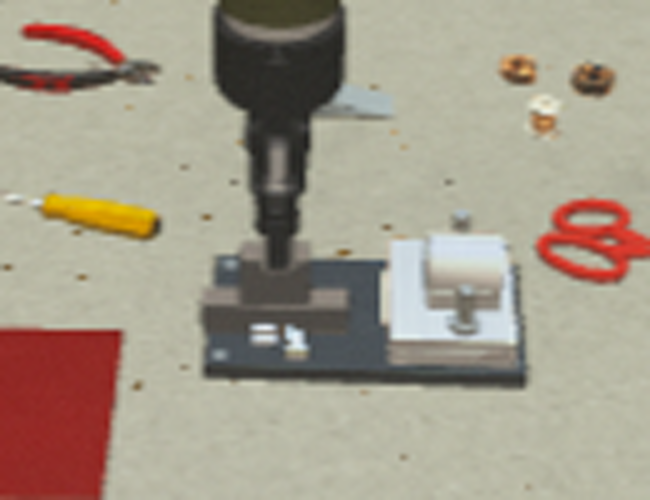

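Call:
{"op": "jog_arm", "data": {"moves": [{"fingers": 1,"slide": [0,7,0],"angular": [0,0,0]},{"fingers": 1,"slide": [-0.5,14,-0.1],"angular": [0,0,0]},{"fingers": 1,"slide": [-0.7,21,-0.2],"angular": [0,0,0]},{"fingers": 1,"slide": [-1,28,-0.3],"angular": [0,0,0]},{"fingers": 1,"slide": [-1.2,35,-0.4],"angular": [0,0,0]},{"fingers": 1,"slide": [-1.5,42,-0.4],"angular": [0,0,0]},{"fingers": 1,"slide": [-1.7,49,-0.5],"angular": [0,0,0]},{"fingers": 1,"slide": [-2,56,-0.6],"angular": [0,0,0]},{"fingers": 1,"slide": [-2.2,63,-0.7],"angular": [0,0,0]},{"fingers": 1,"slide": [-2.4,72,-0.8],"angular": [0,0,0]}]}}

```text
clock: 7.55
tcp_pos: [0.5136, -0.0744, 0.0494]
orientation: [-0.006, 1.0, -0.005, -0.0]
wrist_force: [0.0, -0.1, -2.1]
finger_gap: 0.0177
grip_force: 49.5
```

Call:
{"op": "jog_arm", "data": {"moves": [{"fingers": 1,"slide": [0,0,0],"angular": [0,0,0]},{"fingers": 1,"slide": [0,0,0],"angular": [0,0,0]},{"fingers": 1,"slide": [0,0,-30],"angular": [0,0,0]},{"fingers": 1,"slide": [0,0,-60],"angular": [0,0,0]},{"fingers": 1,"slide": [0,0,-60],"angular": [0,0,0]},{"fingers": 1,"slide": [0,0,-60],"angular": [0,0,0]}]}}

```text
clock: 8.05
tcp_pos: [0.5154, -0.0748, 0.1113]
orientation: [-0.006, 1.0, -0.005, 0.002]
wrist_force: [-0.3, 0.3, -2.1]
finger_gap: 0.0176
grip_force: 49.5
```

```bash
python3 - <<'E'
from h import *
s=read_camera("side");save(s,"s6.png")
cv2.imwrite("pics/s6.png",cv2.resize(cv2.imread("pics/s6.png")[190:310,260:400],None,fx=5,fy=5,interpolation=2))
go([.505,-.22,.1],-2)
E
```

```text
t 8.1 tcp [ 0.5142 -0.0744  0.1098] yaw -0.57 tz [ 0.001  0.012 -1.   ] F [ 0.2 -0.9 -1.1] gap 0.0175 gf 49.5
slide [ -7.7 145.7   8.1] turn z 1.4
```

View pics/s6.png

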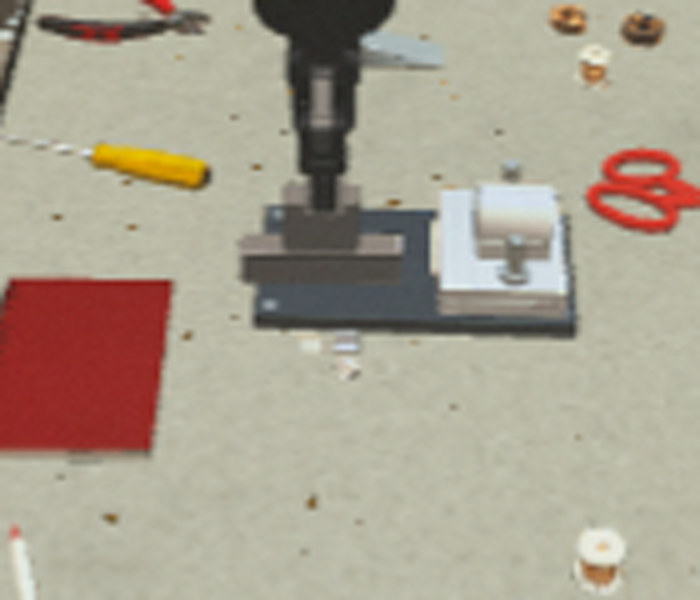

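Call:
{"op": "jog_arm", "data": {"moves": [{"fingers": 1,"slide": [-2,35,0],"angular": [-0.7,0,1]},{"fingers": 1,"slide": [-4,70,0],"angular": [-0.7,0,1]},{"fingers": 1,"slide": [-6,105,0],"angular": [-0.7,0,1]},{"fingers": 1,"slide": [-8,135,10],"angular": [-0.7,0,1]},{"fingers": 1,"slide": [-8,135,35],"angular": [-0.7,0,1]},{"fingers": 1,"slide": [-8,135,60],"angular": [-0.7,0,1]},{"fingers": 1,"slide": [-8,135,65],"angular": [-0.7,0,1]},{"fingers": 1,"slide": [-8,135,65],"angular": [-0.7,0,1]}]}}

```text
clock: 8.77
tcp_pos: [0.5014, -0.2069, 0.0396]
orientation: [-0.002, 1.0, -0.014, -0.003]
wrist_force: [-0.0, 1.5, -1.5]
finger_gap: 0.0176
grip_force: 49.6
```

```bash
python3 - <<'E'
from h import *
go([.505,-.21,.0372],-2)
E
```

```text
t 8.77 tcp [ 0.5014 -0.2069  0.0396] yaw -1.59 tz [-0.007  0.004 -1.   ] F [-0.   1.5 -1.5] gap 0.0176 gf 49.6
slide [3.7 3.  2.4] turn z 0.4
```

Lower the last 2.5 mm, release, rise.

Call:
{"op": "jog_arm", "data": {"moves": [{"fingers": 1,"slide": [0,0,2],"angular": [0,0,0]},{"fingers": 1,"slide": [0,0,2.5],"angular": [0,0,0]},{"fingers": 1,"slide": [0,0,2.5],"angular": [0,0,0]},{"fingers": 0,"slide": [0,0,2.5],"angular": [0,0,0]},{"fingers": 0,"slide": [0,0,2.5],"angular": [0,0,0]},{"fingers": 0,"slide": [0,0,2.5],"angular": [0,0,0]},{"fingers": 0,"slide": [0,0,2.5],"angular": [0,0,0]},{"fingers": 0,"slide": [0,0,2.5],"angular": [0,0,0]},{"fingers": 0,"slide": [0,0,-30],"angular": [0,0,0]},{"fingers": 0,"slide": [0,0,-60],"angular": [0,0,0]}]}}

```text
clock: 9.6
tcp_pos: [0.5026, -0.2078, 0.1019]
orientation: [-0.001, 1.0, -0.014, -0.002]
wrist_force: [0.9, -0.7, -1.6]
finger_gap: 0.0855
grip_force: 0.0
```

Call:
{"op": "jog_arm", "data": {"moves": [{"fingers": 0,"slide": [0,0,-40],"angular": [0,0,0]},{"fingers": 0,"slide": [0,0,-60],"angular": [0,0,0]},{"fingers": 0,"slide": [0,0,-60],"angular": [0,0,0]}]}}

```text
clock: 9.85
tcp_pos: [0.5073, -0.2104, 0.1684]
orientation: [0.002, 1.0, -0.014, 0.004]
wrist_force: [0.5, -0.1, -0.6]
finger_gap: 0.0854
grip_force: 0.0
```

```bash
python3 - <<'E'
from h import *
go([.507,.268,.15],179)
s=read_camera("side");t=read_camera("top")
for n,z in(("scraper_grip",.04),("wedge_grip",.03),("wedge_nose",0),("offcut_a_mid",.005)):
  for d in(s,t):
    for r in tip_of(n,d)[:4]:
      if r["p"]>.25: print(n,r,np.round(w(d,r["point"],z),3))
E
```

```text
t 9.85 tcp [ 0.5073 -0.2104  0.1684] yaw -1.59 tz [ 0.008 -0.005 -1.   ] F [ 0.5 -0.1 -0.6] gap 0.0854 gf 0.0
slide [ -13.7 -478.3   16.1] turn z -180.6
scraper_grip {'point': [266.7, 311.0], 'p': 0.53} [ 0.375 -0.29   0.04 ]
scraper_grip {'point': [452.4, 216.1], 'p': 0.76} [ 0.509 -0.214  0.04 ]
wedge_grip {'point': [294.4, 150.9], 'p': 0.7} [0.367 0.634 0.03 ]
wedge_grip {'point': [289.5, 220.6], 'p': 0.71} [0.497 0.272 0.03 ]
wedge_nose {'point': [347.7, 199.1], 'p': 0.55} [0.599 0.277 0.   ]
wedge_nose {'point': [306.9, 168.4], 'p': 0.45} [0.43  0.521 0.   ]
wedge_nose {'point': [296.7, 185.7], 'p': 0.86} [0.608 0.252 0.   ]
wedge_nose {'point': [198.3, 247.5], 'p': 0.56} [0.418 0.55  0.   ]
```

Call:
{"op": "jog_arm", "data": {"moves": [{"fingers": 0,"slide": [0,-16,0],"angular": [0,0,-7]},{"fingers": 0,"slide": [0,-32,0],"angular": [0,0,-14]},{"fingers": 0,"slide": [0,-48,0],"angular": [0,0,-21]},{"fingers": 0,"slide": [0,-64,0],"angular": [0,0,-28]},{"fingers": 0,"slide": [0,-80,0],"angular": [0,0,-35]},{"fingers": 0,"slide": [0,-96,0],"angular": [0,0,-42]},{"fingers": 0,"slide": [0,-112,0],"angular": [0,0,-49]},{"fingers": 0,"slide": [0,-128,0],"angular": [0,0,-56]},{"fingers": 0,"slide": [0,-144,0],"angular": [0,0,-63]},{"fingers": 0,"slide": [0,-160,0],"angular": [0,0,-70]}]}}

```text
clock: 11.18
tcp_pos: [0.5086, -0.048, 0.1624]
orientation: [-0.0, 0.825, 0.565, -0.0]
wrist_force: [-0.5, 0.0, -0.4]
finger_gap: 0.0853
grip_force: 0.0
```

Call:
{"op": "jog_arm", "data": {"moves": [{"fingers": 0,"slide": [0,0,0],"angular": [0,0,-7]},{"fingers": 0,"slide": [0,0,0],"angular": [0,0,-14]},{"fingers": 0,"slide": [0,0,0],"angular": [0,0,-21]},{"fingers": 0,"slide": [0,0,0],"angular": [0,0,-28]},{"fingers": 0,"slide": [0,0,0],"angular": [0,0,-35]},{"fingers": 0,"slide": [0,0,0],"angular": [0,0,-42]},{"fingers": 0,"slide": [0,0,0],"angular": [0,0,-49]},{"fingers": 0,"slide": [0,0,0],"angular": [0,0,-56]},{"fingers": 0,"slide": [0,0,0],"angular": [0,0,-63]},{"fingers": 0,"slide": [0,0,0],"angular": [0,0,-70]}]}}

```text
clock: 12.02
tcp_pos: [0.5086, -0.0488, 0.1624]
orientation: [-0.001, 0.352, 0.936, -0.0]
wrist_force: [-0.0, 0.2, -0.2]
finger_gap: 0.0853
grip_force: 0.0
```

Call:
{"op": "jog_arm", "data": {"moves": [{"fingers": 0,"slide": [0,0,0],"angular": [0,0,-7]},{"fingers": 0,"slide": [0,0,0],"angular": [0,0,-14]},{"fingers": 0,"slide": [0,0,0],"angular": [0,0,-21]},{"fingers": 0,"slide": [0,0,0],"angular": [0,0,-28]},{"fingers": 0,"slide": [0,0,0],"angular": [0,0,-35]},{"fingers": 0,"slide": [0,0,0],"angular": [0,0,-41]},{"fingers": 0,"slide": [0,0,0],"angular": [0,0,-41]},{"fingers": 0,"slide": [0,0,0],"angular": [0,0,-41]}]}}

```text
clock: 12.68
tcp_pos: [0.5087, -0.0488, 0.1625]
orientation: [-0.0, 0.007, 1.0, 0.0]
wrist_force: [-0.4, 0.6, 0.4]
finger_gap: 0.0851
grip_force: 0.0
```

```bash
python3 - <<'E'
from h import *
go([.507,.268,.12],179)
print(np.round(get_state()['joint_pos'],3))
E
```

```text
t 12.68 tcp [ 0.5087 -0.0488  0.1625] yaw 179.24 tz [-0.001  0.    -1.   ] F [-0.4  0.6  0.4] gap 0.0851 gf 0.0
slide [  5.8 316.7  42.5] turn z 0.2
[-0.253  0.213 -0.215  1.145 -0.    -0.24 ]
```

Call:
{"op": "jog_arm", "data": {"moves": [{"fingers": 0,"slide": [1,38,5],"angular": [0,0,0]},{"fingers": 0,"slide": [2,76,10],"angular": [0,0,0]},{"fingers": 0,"slide": [3,114,15],"angular": [0,0,0]},{"fingers": 0,"slide": [4,152,20],"angular": [0,0,0]},{"fingers": 0,"slide": [5,190,25],"angular": [0,0,0]},{"fingers": 0,"slide": [6,228,30],"angular": [0,0,0]},{"fingers": 0,"slide": [6,266,35],"angular": [0,0,0]},{"fingers": 0,"slide": [6,300,42],"angular": [0,0,0]},{"fingers": 0,"slide": [6,317,42],"angular": [0,0,0]},{"fingers": 0,"slide": [6,317,42],"angular": [0,0,0]}]}}

```text
clock: 13.52
tcp_pos: [0.5054, 0.2718, 0.12]
orientation: [-0.001, 0.004, 1.0, 0.0]
wrist_force: [-0.1, 0.2, 1.1]
finger_gap: 0.0858
grip_force: 0.0
```

Call:
{"op": "jog_arm", "data": {"moves": [{"fingers": 0,"slide": [0,0,0],"angular": [0,0,0]},{"fingers": 0,"slide": [0,0,0],"angular": [0,0,0]}]}}

```text
clock: 13.68
tcp_pos: [0.5059, 0.2677, 0.1206]
orientation: [-0.0, 0.006, 1.0, -0.0]
wrist_force: [0.4, -0.1, -0.1]
finger_gap: 0.0855
grip_force: 0.0
```

```bash
python3 - <<'E'
from h import *
s=read_camera("side");save(s,"s7.png");t=read_camera("top");save(t,"t7.png")
A=cv2.imread("pics/s7.png")[150:230,280:400];B=cv2.imread("pics/t7.png")[150:260,250:410]
A=cv2.resize(A,(480,320),interpolation=2);B=cv2.resize(B,(320*160//110*1,320),interpolation=2)
cv2.imwrite("pics/s7.png",cv2.resize(np.hstack([A,B]),None,fx=.84,fy=.84))
go([.507,.268,.04],179)
for n,z in(("wedge_grip",.03),("wedge_nose",0)):
  for d in(s,t):
    for r in tip_of(n,d)[:3]: print(n,r,np.round(w(d,r["point"],z),3))
E
```

```text
t 13.78 tcp [0.5062 0.2671 0.1209] yaw 179.28 tz [-0. -0. -1.] F [-0.   0.6  0. ] gap 0.0856 gf 0.0
slide [-0.8  0.9 80.9] turn z 0.3
wedge_grip {'point': [325.9, 193.9], 'p': 0.8} [0.516 0.266 0.03 ]
wedge_grip {'point': [292.8, 150.7], 'p': 0.53} [0.359 0.636 0.03 ]
wedge_grip {'point': [172.2, 270.1], 'p': 0.8} [0.35  0.619 0.03 ]
wedge_nose {'point': [347.7, 198.1], 'p': 0.72} [0.599 0.284 0.   ]
wedge_nose {'point': [380.5, 306.5], 'p': 0.59} [ 0.664 -0.239  0.   ]
wedge_nose {'point': [307.7, 165.8], 'p': 0.54} [0.432 0.546 0.   ]
wedge_nose {'point': [199.7, 242.9], 'p': 0.68} [0.432 0.546 0.   ]
```

View pics/s7.png

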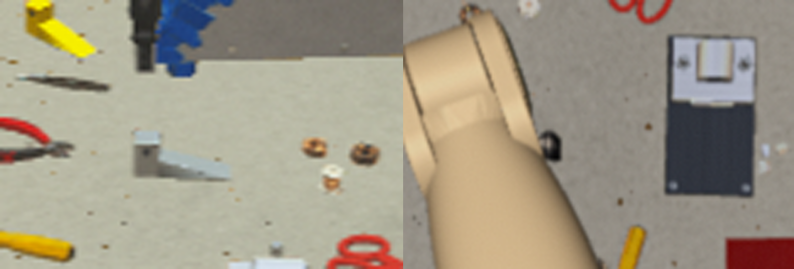

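Call:
{"op": "jog_arm", "data": {"moves": [{"fingers": 0,"slide": [-1.5,1,40],"angular": [0,0,0]},{"fingers": 0,"slide": [-1.5,1,75],"angular": [0,0,0]},{"fingers": 0,"slide": [-1.5,1,97],"angular": [0,0,0]},{"fingers": 0,"slide": [-1.5,1,97],"angular": [0,0,0]},{"fingers": 1,"slide": [-1.5,1,97],"angular": [0,0,0]},{"fingers": 1,"slide": [-1.5,1,97],"angular": [0,0,0]},{"fingers": 1,"slide": [-1.5,1,97],"angular": [0,0,0]},{"fingers": 1,"slide": [-1.5,1,97],"angular": [0,0,0]},{"fingers": 1,"slide": [-1.5,1,97],"angular": [0,0,0]},{"fingers": 1,"slide": [-1.5,1,97],"angular": [0,0,0]}], "squeeze": 90}}

```text
clock: 14.82
tcp_pos: [0.5088, 0.2693, 0.026]
orientation: [0.001, 0.005, 1.0, 0.0]
wrist_force: [-1.8, -2.3, 8.0]
finger_gap: 0.0226
grip_force: 88.1
```

Call:
{"op": "jog_arm", "data": {"moves": [{"fingers": 1,"slide": [0,0,0],"angular": [0,0,0]},{"fingers": 1,"slide": [0,0,0],"angular": [0,0,0]},{"fingers": 1,"slide": [0,0,0],"angular": [0,0,0]}]}}

```text
clock: 15.07
tcp_pos: [0.5088, 0.2693, 0.0261]
orientation: [0.001, 0.005, 1.0, 0.0]
wrist_force: [-1.4, -3.0, 8.2]
finger_gap: 0.0219
grip_force: 88.1
```

```bash
python3 - <<'E'
from h import *
st()
E
```

```text
t 15.07 tcp [0.5088 0.2693 0.0261] yaw 179.39 tz [ 0.003  0.    -1.   ] F [-1.4 -3.   8.2] gap 0.0219 gf 88.1
```

Call:
{"op": "jog_arm", "data": {"moves": [{"fingers": 1,"slide": [0,0,-15],"angular": [0,0,0]},{"fingers": 1,"slide": [0,0,-40],"angular": [0,0,0]},{"fingers": 1,"slide": [0,0,-60],"angular": [0,0,0]},{"fingers": 1,"slide": [0,0,-60],"angular": [0,0,0]},{"fingers": 1,"slide": [0,0,-60],"angular": [0,0,0]}]}}

```text
clock: 15.48
tcp_pos: [0.5087, 0.2697, 0.0852]
orientation: [0.001, 0.005, 1.0, 0.001]
wrist_force: [0.3, -0.5, -2.8]
finger_gap: 0.0216
grip_force: 88.4
```

```bash
python3 - <<'E'
from h import *
s=read_camera("side");save(s,"s8.png")
cv2.imwrite("pics/s8.png",cv2.resize(cv2.imread("pics/s8.png")[120:220,290:390],None,fx=6,fy=6,interpolation=2))
go([.478,.013,.08],178)
E
```

```text
t 15.53 tcp [0.5075 0.2693 0.0837] yaw 179.41 tz [ 0.  0. -1.] F [-0.2  0.2 -1.8] gap 0.0217 gf 88.4
slide [  26.9 -256.6    3.7] turn z 1.4
```

View pics/s8.png

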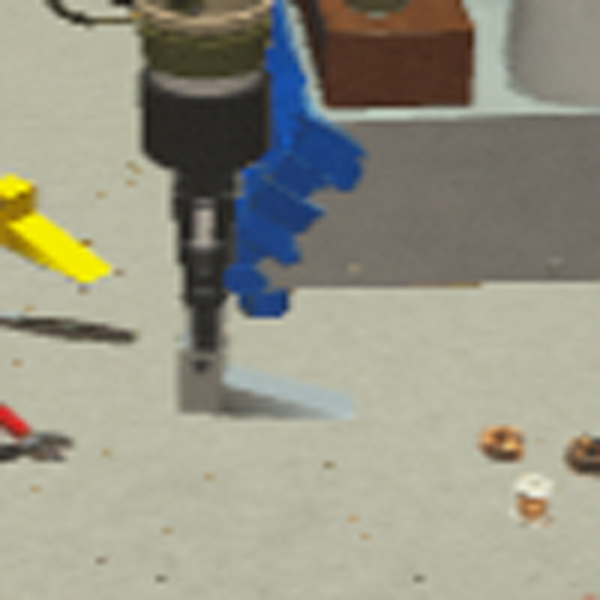

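Call:
{"op": "jog_arm", "data": {"moves": [{"fingers": 1,"slide": [4,-37,0],"angular": [0,0,0]},{"fingers": 1,"slide": [8,-74,0],"angular": [0,0,0]},{"fingers": 1,"slide": [12,-111,0],"angular": [0,0,0]},{"fingers": 1,"slide": [16,-148,0],"angular": [0,0,1]},{"fingers": 1,"slide": [20,-185,0],"angular": [0,0,1]},{"fingers": 1,"slide": [23,-220,0],"angular": [0,0,1]},{"fingers": 1,"slide": [27,-246,2],"angular": [0,0,1.4]},{"fingers": 1,"slide": [27,-257,4],"angular": [0,0,1.4]},{"fingers": 1,"slide": [27,-257,4],"angular": [0,0,1.4]},{"fingers": 1,"slide": [27,-257,4],"angular": [0,0,1.4]}]}}

```text
clock: 16.37
tcp_pos: [0.4771, 0.0126, 0.0787]
orientation: [-0.001, 0.018, 1.0, 0.001]
wrist_force: [-0.0, -0.6, -1.7]
finger_gap: 0.0217
grip_force: 88.6
```

```bash
python3 - <<'E'
from h import *
s=read_camera("side");t=read_camera("top");save(s,"s9.png");save(t,"t9.png")
A=cv2.imread("pics/s9.png")[180:270,290:410];B=cv2.imread("pics/t9.png")[150:240,340:420]
cv2.imwrite("pics/c9.png",np.hstack([cv2.resize(A,(480,360),interpolation=2),cv2.resize(B,(320,360),interpolation=2)]))
go([.478,.013,.042],178)
for d in(s,t):
    for r in tip_of("wedge_nose",d)[:2]+tip_of("lip",d)[:2]: print(r,np.round(w(d,r["point"],.05),3),np.round(w(d,r["point"],.02),3))
E
```

```text
t 16.47 tcp [0.4776 0.0135 0.0792] yaw 178.07 tz [-0.002  0.001 -1.   ] F [-0.3 -0.  -1.4] gap 0.0214 gf 88.7
slide [-0.5 -0.5 37.2] turn z 0.1
{'point': [340.8, 230.1], 'p': 0.6} [0.565 0.022 0.05 ] [0.567 0.06  0.02 ]
{'point': [264.2, 314.2], 'p': 0.57} [ 0.373 -0.308  0.05 ] [ 0.366 -0.284  0.02 ]
{'point': [346.0, 238.6], 'p': 0.74} [ 0.58 -0.02  0.05] [0.582 0.016 0.02 ]
{'point': [378.7, 195.4], 'p': 0.61} [0.57  0.007 0.05 ] [0.574 0.003 0.02 ]
{'point': [375.6, 191.8], 'p': 0.77} [0.58  0.016 0.05 ] [0.585 0.013 0.02 ]
{'point': [456.9, 170.4], 'p': 0.7} [ 0.645 -0.23   0.05 ] [ 0.652 -0.239  0.02 ]
```

View pics/c9.png

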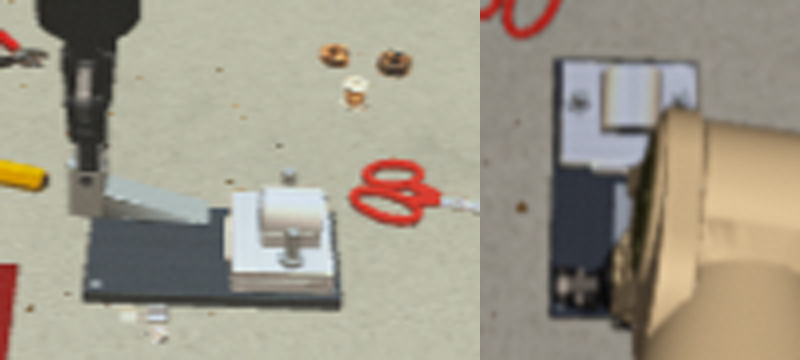

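Call:
{"op": "jog_arm", "data": {"moves": [{"fingers": 1,"slide": [0,0,15],"angular": [0,-1.5,0]},{"fingers": 1,"slide": [0,0,30],"angular": [0,-1.5,0]},{"fingers": 1,"slide": [0,0,36],"angular": [0,-1.5,0]},{"fingers": 1,"slide": [0,0,38],"angular": [0,-1.5,0]},{"fingers": 1,"slide": [0,0,39],"angular": [0,-1.5,0]},{"fingers": 1,"slide": [0,0,40],"angular": [0,-1.5,0]},{"fingers": 1,"slide": [0,0,40],"angular": [0,-1.5,0]},{"fingers": 1,"slide": [0,0,40],"angular": [0,-1.5,0]}]}}

```text
clock: 17.33
tcp_pos: [0.4785, 0.0125, 0.0403]
orientation: [0.013, 0.017, 1.0, -0.0]
wrist_force: [0.0, -0.2, -2.4]
finger_gap: 0.0213
grip_force: 88.7
```

```bash
python3 - <<'E'
from h import *
x,M=st();print(x["ft_torque"])
go([.52,.0115,.0381],178)
E
```

```text
t 17.33 tcp [0.4785 0.0125 0.0403] yaw 178.01 tz [ 0.027 -0.001 -1.   ] F [ 0.  -0.2 -2.4] gap 0.0213 gf 88.7
[ 0.05315037  0.0466078  -0.01252611]
t 17.33 tcp [0.4785 0.0125 0.0403] yaw 178.01 tz [ 0.027 -0.001 -1.   ] F [ 0.  -0.2 -2.4] gap 0.0213 gf 88.7
slide [-41.4   0.5   3.3] turn z 0.0
```

Call:
{"op": "jog_arm", "data": {"moves": [{"fingers": 1,"slide": [0,0,1],"angular": [0,0,0]},{"fingers": 1,"slide": [0,0,2],"angular": [0,0,0]},{"fingers": 1,"slide": [0,0,2],"angular": [0,0,0]}]}}

```text
clock: 17.58
tcp_pos: [0.4786, 0.0123, 0.0382]
orientation: [0.013, 0.017, 1.0, -0.0]
wrist_force: [-0.0, -0.8, 0.5]
finger_gap: 0.0218
grip_force: 90.9
```

Call:
{"op": "jog_arm", "data": {"moves": [{"fingers": 1,"slide": [0,0,0.5],"angular": [0,0,0]},{"fingers": 1,"slide": [0,0,1],"angular": [0,0,0]},{"fingers": 1,"slide": [0,0,1],"angular": [0,0,0]}]}}

```text
clock: 17.83
tcp_pos: [0.4787, 0.0122, 0.038]
orientation: [0.014, 0.017, 1.0, -0.001]
wrist_force: [-2.1, -1.2, 9.4]
finger_gap: 0.0219
grip_force: 95.3
```

```bash
python3 - <<'E'
from h import *
s=read_camera("side");save(s,"s10.png")
cv2.imwrite("pics/c10.png",cv2.resize(cv2.imread("pics/s10.png")[190:270,300:380],(600,600),interpolation=2))
go([.518,.0115,.0381],178)
E
```

```text
t 17.88 tcp [0.4788 0.0122 0.038 ] yaw 178.0 tz [ 0.028 -0.002 -1.   ] F [-1.8 -1.   8.9] gap 0.0216 gf 95.1
slide [-39.2   0.7   1. ] turn z 0.0
```

Call:
{"op": "jog_arm", "data": {"moves": [{"fingers": 1,"slide": [-3,0,-0.4],"angular": [0,0,0]},{"fingers": 1,"slide": [-6,0,-0.3],"angular": [0,0,0]},{"fingers": 1,"slide": [-9,0.1,-0.2],"angular": [0,0,0]},{"fingers": 1,"slide": [-12,0.2,-0.1],"angular": [0,0,0]},{"fingers": 1,"slide": [-15,0.2,0],"angular": [0,0,0]},{"fingers": 1,"slide": [-18,0.3,0.1],"angular": [0,0,0]},{"fingers": 1,"slide": [-21,0.3,0.1],"angular": [0,0,0]},{"fingers": 1,"slide": [-24,0.4,0.2],"angular": [0,0,0]},{"fingers": 1,"slide": [-26,0.4,0.3],"angular": [0,0,0]},{"fingers": 1,"slide": [-26,0.4,0.3],"angular": [0,0,0]}]}}

```text
clock: 18.72
tcp_pos: [0.5018, 0.0123, 0.0379]
orientation: [0.011, 0.017, 1.0, -0.0]
wrist_force: [-9.2, 0.2, 13.2]
finger_gap: 0.0216
grip_force: 97.5
```

```bash
cat > lift.py <<'E'
from h import *
s=read_camera("side")
ref=cv2.imread("pics/s9.png",0).astype(np.float32);g=cv2.cvtColor(s["color"],cv2.COLOR_RGB2GRAY).astype(np.float32)
u0,v0=px(s,[.615,-.05,.0]);u1,v1=px(s,[.66,.01,.075]);u1+=6
a,b,c,d=int(v1)-8,int(v0)+1,int(u0)-4,int(u1)
W=cv2.createHanningWindow((d-c,b-a),cv2.CV_32F)
sh,resp=cv2.phaseCorrelate(ref[a:b,c:d],g[a:b,c:d],W)
W2=np.eye(2,3,dtype=np.float32)
cc,W2=cv2.findTransformECC(ref[214:240,350:372],g[214:240,350:372],W2,cv2.MOTION_TRANSLATION,(3,100,1e-5))
k=px(s,[.63,0,.06])-px(s,[.63,0,.061])
print("box",a,b,c,d,"shift",np.round(sh,3),round(resp,2),"ECC",np.round(W2[:,2],3),"px/mm",k,"lift mm",-W2[1,2]/k[1])
go([.528,.0112,.038],178)
E
python3 lift.py
```

```text
box 218 258 353 377 shift [-0.     0.008] 0.97 ECC [ 0.004 -0.006] px/mm [-0.01832299  0.25481823] lift mm 0.024875503438500673
t 18.77 tcp [0.5019 0.0123 0.0379] yaw 178.02 tz [ 0.022 -0.    -1.   ] F [-8.4 -0.1 13.1] gap 0.0217 gf 97.4
slide [-26.2  -0.2   0.5] turn z 0.0
```

Call:
{"op": "jog_arm", "data": {"moves": [{"fingers": 1,"slide": [0,0,-0.6],"angular": [0,0,0]},{"fingers": 1,"slide": [-3,0,-0.6],"angular": [0,0,0]},{"fingers": 1,"slide": [-6,0,-0.5],"angular": [0,0,0]},{"fingers": 1,"slide": [-9,0,-0.5],"angular": [0,0,0]},{"fingers": 1,"slide": [-12,0,-0.4],"angular": [0,0,0]},{"fingers": 1,"slide": [-12,0,-0.4],"angular": [0,0,0]},{"fingers": 1,"slide": [-12,0,-0.4],"angular": [0,0,0]}]}}

```text
clock: 19.35
tcp_pos: [0.5153, 0.0117, 0.0381]
orientation: [0.012, 0.017, 1.0, -0.0]
wrist_force: [-2.7, -0.0, 5.8]
finger_gap: 0.0216
grip_force: 93.5
```

```bash
python3 lift.py
```

```text
box 218 258 353 377 shift [-0.044 -0.04 ] 0.98 ECC [ 0.006 -0.012] px/mm [-0.01832299  0.25481823] lift mm 0.0485739074186766
t 19.4 tcp [0.5154 0.0117 0.0381] yaw 178.01 tz [ 0.025 -0.001 -1.   ] F [-3.   0.   5.4] gap 0.0218 gf 93.4
slide [-12.6  -0.1   0.4] turn z 0.0
```

Nose about 0.609, lift expected to begin around here. Smaller steps.

Call:
{"op": "jog_arm", "data": {"moves": [{"fingers": 1,"slide": [-2,0,0],"angular": [0,0,0]},{"fingers": 1,"slide": [-4,0,0],"angular": [0,0,0]},{"fingers": 1,"slide": [-6,0,0.1],"angular": [0,0,0]},{"fingers": 1,"slide": [-6,0,0.1],"angular": [0,0,0]},{"fingers": 1,"slide": [-6,0,0.1],"angular": [0,0,0]}]}}

```text
clock: 19.82
tcp_pos: [0.5173, 0.0116, 0.0379]
orientation: [0.009, 0.017, 1.0, -0.0]
wrist_force: [-12.9, -0.1, 15.0]
finger_gap: 0.0216
grip_force: 98.4
```

```bash
python3 lift.py
```

```text
box 218 258 353 377 shift [0.001 0.005] 0.98 ECC [ 0.003 -0.005] px/mm [-0.01832299  0.25481823] lift mm 0.01968167931312924
t 19.87 tcp [0.5173 0.0116 0.0379] yaw 178.0 tz [ 0.018 -0.001 -1.   ] F [-12.6  -0.3  14.8] gap 0.0218 gf 98.3
slide [-10.7  -0.    0.1] turn z 0.0
```

Call:
{"op": "jog_arm", "data": {"moves": [{"fingers": 1,"slide": [0,0,-0.8],"angular": [0,0,0]},{"fingers": 1,"slide": [-1,0,-0.8],"angular": [0,0,0]},{"fingers": 1,"slide": [-2,0,-0.8],"angular": [0,0,0]},{"fingers": 1,"slide": [-2,0,-0.8],"angular": [0,0,0]},{"fingers": 1,"slide": [-2,0,-0.8],"angular": [0,0,0]},{"fingers": 1,"slide": [-2,0,-0.8],"angular": [0,0,0]}]}}

```text
clock: 20.37
tcp_pos: [0.5176, 0.0117, 0.038]
orientation: [0.007, 0.017, 1.0, -0.0]
wrist_force: [-14.6, -0.2, 13.4]
finger_gap: 0.0215
grip_force: 97.6
```

```bash
python3 lift.py
```

```text
box 218 258 353 377 shift [-0.118 -0.066] 0.99 ECC [-0.002 -0.008] px/mm [-0.01832299  0.25481823] lift mm 0.032413027922174556
t 20.42 tcp [0.5176 0.0117 0.0379] yaw 177.99 tz [ 0.015 -0.001 -1.   ] F [-15.7  -0.   13.1] gap 0.0218 gf 97.6
slide [-10.4  -0.1   0.1] turn z -0.0
```

Call:
{"op": "jog_arm", "data": {"moves": [{"fingers": 1,"slide": [0,0,-0.6],"angular": [0,0,0]},{"fingers": 1,"slide": [0,0,-1.2],"angular": [0,0,0]},{"fingers": 1,"slide": [-1,0,-1.2],"angular": [0,0,0]},{"fingers": 1,"slide": [-2,0,-1.2],"angular": [0,0,0]},{"fingers": 1,"slide": [-2,0,-1.2],"angular": [0,0,0]},{"fingers": 1,"slide": [-2,0,-1.2],"angular": [0,0,0]}]}}

```text
clock: 20.92
tcp_pos: [0.5208, 0.0118, 0.0383]
orientation: [0.008, 0.017, 1.0, 0.0]
wrist_force: [-9.6, -0.5, 1.9]
finger_gap: 0.0215
grip_force: 92.8
```

```bash
python3 lift.py
```

```text
box 218 258 353 377 shift [-0.092  0.1  ] 1.01 ECC [ 0.031 -0.027] px/mm [-0.01832299  0.25481823] lift mm 0.1061521533040975
t 20.97 tcp [0.5208 0.0118 0.0383] yaw 178.0 tz [ 0.016  0.    -1.   ] F [-9.4 -0.3  2.7] gap 0.0217 gf 92.8
slide [-7.2 -0.3  0.4] turn z 0.0
```

Call:
{"op": "jog_arm", "data": {"moves": [{"fingers": 1,"slide": [-1,0,0],"angular": [0,0,0]},{"fingers": 1,"slide": [-2,0,0],"angular": [0,0,0]},{"fingers": 1,"slide": [-3,0,0],"angular": [0,0,0]},{"fingers": 1,"slide": [-3,0,0],"angular": [0,0,0]},{"fingers": 1,"slide": [-3,0,0],"angular": [0,0,0]}]}}

```text
clock: 21.38
tcp_pos: [0.5238, 0.0117, 0.0383]
orientation: [0.008, 0.017, 1.0, 0.0]
wrist_force: [-9.5, 0.4, 2.5]
finger_gap: 0.0214
grip_force: 92.6
```

```bash
sed -i 's/214:240,350:372/225:247,350:372/g' lift.py; sed -i 's/^s=read.*/&;import sys;save(s,"p%s.png"%sys.argv[1])/' lift.py; python3 lift.py 1
```

```text
box 218 258 353 377 shift [-0.02  -0.034] 0.99 ECC [-0.005 -0.403] px/mm [-0.01832299  0.25481823] lift mm 1.5800268837700575
t 21.43 tcp [0.5238 0.0117 0.0383] yaw 178.0 tz [ 0.016  0.    -1.   ] F [-9.4  0.2  0.9] gap 0.0217 gf 92.6
slide [-4.3 -0.4  0.4] turn z 0.0
```

Call:
{"op": "jog_arm", "data": {"moves": [{"fingers": 1,"slide": [-1,0,0],"angular": [0,0,0]},{"fingers": 1,"slide": [-2,0,0],"angular": [0,0,0]},{"fingers": 1,"slide": [-3,0,0.1],"angular": [0,0,0]},{"fingers": 1,"slide": [-4,0,0.1],"angular": [0,0,0]},{"fingers": 1,"slide": [-5,0,0.1],"angular": [0,0,0]},{"fingers": 1,"slide": [-6,0,0.1],"angular": [0,0,0]},{"fingers": 1,"slide": [-6,0,0.1],"angular": [0,0,0]},{"fingers": 1,"slide": [-6,0,0.1],"angular": [0,0,0]},{"fingers": 1,"slide": [-6,0,0.1],"angular": [0,0,0]}]}}

```text
clock: 22.18
tcp_pos: [0.5299, 0.0115, 0.0383]
orientation: [0.008, 0.017, 1.0, 0.0]
wrist_force: [-8.0, 0.3, 1.3]
finger_gap: 0.0215
grip_force: 92.3
```

```bash
python3 lift.py 2; python3 - <<'E'
from h import *
s=read_camera("side")
for r in tip_of("scraper_grip",s)[:2]+tip_of("wedge_nose",s)[:2]: print(r)
for r in tip_of("offcut_a_mid",s)[:5]: print(r,np.round(w(s,r["point"],.005),3))
print(px(s,[.507,-.21,.04]))
E
```

```text
box 218 258 353 377 shift [ 0.08  -0.501] 0.99 ECC [ 0.052 -0.611] px/mm [-0.01832299  0.25481823] lift mm 2.3968304390269575
t 22.23 tcp [0.5298 0.0115 0.0383] yaw 178.01 tz [ 0.016  0.    -1.   ] F [-9.3  1.9  2.2] gap 0.0222 gf 92.3
slide [ 1.8 -0.4  0.3] turn z 0.0
{'point': [314.8, 291.2], 'p': 0.89}
{'point': [306.2, 166.9], 'p': 0.66}
{'point': [299.6, 178.1], 'p': 0.5}
[320.95128986 287.18429685]
```

```bash
python3 -c "
from workcell import *
print(hand_in())"
```

```text
the job is handed in; nothing more can be done
None
```

I handed the job in with the wedge still gripped under the lip and the bearing block about 2.4 to 3.2 mm up (camera and geometry estimates); all three offcuts were swept off the plate, the scraper is released on the bench right of it, and no verdict came back.

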